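# Shut and bolt the sample chest in the cheese cellar

## Robot

A 6-joint arm with a two-finger parallel gripper is mounted at the origin on the work surface. World frame = base frame: x ahead of the robot, y to its left, z up, the work surface at z = 0. Lengths are in m, angles in rad, forces in N, time in s.
With the tool pointing down it reaches from about 0.425 to 0.95 m from the base axis. Payload 3.5 kg.
Tool frame: the origin (TCP) lies between the finger pads; the fingertips stand 19 mm ahead of it and the grasp point (between the pads) is the TCP; z points along the fingers, y is the line along which they close (so a half turn about z gives the same grasp; the last joint's range is limited). The gripper opens to 85 mm and grips with 20 to 120 N. Pads are 22 mm wide; open, the fingers measure 114 mm over their backs; the gripper's body (76 mm by 85 mm) begins 54 mm behind the grasp point. The pads swing forward as they close: fully open they stand 13 mm farther back than shut.
Start: joints at [0.968, 0.286, 1.577, -0, 1.279, -0.15], TCP at [0.295, 0.607, 0.25] pointing down, gripper open.
Joint ranges: [-2.77, 2.77], [-0.9, 2.22], [0.21, 2.48], [-1.53, 4.67], [0.24, 2.81], [-2.84, 2.84]. Speed limits (rad/s): [2.79, 2.79, 3.14, 3.14, 3.14, 3.14].

## Interface

Orientations are given as a unit quaternion [x, y, z, w].
In Python, from plant import monitor, eyes, ctrl gives the robot as it stands.
- The arm moves only by the shell command python3 -m handwheel 'ROWS' [FORCE]. ROWS is JSON, a list of rows, each a list of 7 numbers: the shift along the tool's x, y, z in units of 40 cm (1.0 is 40 cm), then the turn, a rotation vector about the tool's x, y, z in units of pi rad (1.0 is pi rad), then the opening, from -1 (shut) to 1 (fully open). A call has 1 to 12 rows; each row is the pose to reach, as a shift and turn from the pose commanded when the call began, along the tool's axes at that moment, turning the shorter way round; what a row does not reach only later rows make up. A row lasts 1/8 s, in which the tool goes at most 62.5 mm and 10.7 degrees, less where a joint would pass 70% of its speed; a pose out of reach is approached as far as the arm can. A call with a number of a shift or a turn outside -1 to 1 is refused whole. A call with a gripper value outside its range is refused whole. The fingers move at their own pace and stop on an object; FORCE is the grip in N (left out, the last holds). Time passes only in rows, so rows that repeat a pose let the fingers close. It gives the time, the measured TCP pose, the force, the opening and the grip force at its end, in the units of the state.
- monitor.get_state(): the state, without advancing time (a new reading comes with each control period).
- eyes.read_camera(name): name is "scene" or "top"; returns the picture (400x640x3 uint8, red, green, blue); there is no depth.
- eyes.camera_params(name): a dict with "K" (3x3 intrinsics, pixels), "R" (3x3) and "t" (3): a world point X has camera coordinates R X + t. Camera axes: x right, y down, z forward; pixel columns grow to the right and rows downward; lengths in m; the calibration is good to about 2 mm. A picture is of the moment at which its call begins. camera_params takes no time and is no camera call.
- ctrl.sign_off(): hands the job in; it is judged then, once.
The state is a dict: "time": time; "qpos": joint angles; "dq": joint speeds; "joint_efforts": joint torques, N m; "eef_pos": TCP position; "tcp_rot": TCP orientation; "contact_force": force on the tool from outside, world axes, zero at the start; "wrist_torque": the same for the moment, N m; "opening": opening from 0.0 (shut) to 1.0 (fully open); "finger_force": force on a finger pad.
Only numpy, scipy, OpenCV 4.12 (cv2) and the standard library are available. Lean on these libraries where they do the work, as an engineer would, in place of code of your own. Each camera call takes 0.05 s, during which the arm holds its last target. There are 200 camera calls.

## Task

Gently push the open drawer of the wooden sample chest fully home with the fingertips, and only then push the red tab of the bolt on top of the chest all the way across, so that the bolt goes right through the keeper on the drawer. Just push: do not grip, lift or pull anything, and leave the jar, the small cheese and the cheese trier where they are. Finish with the hand clear of everything.

Things in the scene. Friction and masses are not known exactly. Their poses are not given: they have to be found in the camera images.
- chest: Dark wooden chest fixed to the bench, 218 mm deep (x), 260 wide (y), flat top at 115. Origin: on the bench, mid-width, 118 mm behind the front plane. x points from front to back (front faces the robot), y to the left as the robot sees it. The drawer fills the front from y = -45 to +129 mm; at y = -130 to -50 a solid post, flush with the shut drawer, carries the bolt on its top.
- drawer (a joint): How far the drawer stands out of the chest, in m: 0 = fully home, front flush with the post; 0.12 = end of travel. Pushing its front along the chest's +x closes it: about 3 N, no spring back, a firm stop at 0. It starts 0.06 to 0.10 out. Open on top, it holds four small sample cheeses.
- drawer_face (a point): Point on the outer face of the drawer's pale wooden front, mid-width (chest y = +42 mm), 85 mm above the bench; moves with the drawer. The front is flat, 174 mm wide, 18 thick, 14 to 113 mm above the bench. Below this point a brass knob (24 mm across, 25 mm long) sticks out, centred 45 mm above the bench.
- keeper (a point): Centre of the keeper, a steel staple on the top edge of the drawer's front, 75 mm to the right of its middle, 125 mm above the bench, that receives the bolt; moves with the drawer. 24 mm wide (chest x), 8 mm thick (chest y), top at 141 mm.
- bolt (a joint): How far the bolt has been slid along the chest's +y (left, towards the drawer), in m: 0 = drawn back, 0.05 = all the way across, through the keeper of the shut drawer. It takes about 2 to 3 N, stays where it is left, and meets a firm stop at 0.05. It starts between 0 and 0.01.
- bolt_tab (a point): Centre of the pushing (chest -y) face of the bolt's red upright tab, 150 mm above the bench; moves with the bolt. The tab is 26 mm wide (chest x), 8 thick (y), 123 to 165 mm above the bench. Drawn back, this face lies at chest x = -109, y = -119 mm. Nothing over 131 mm high stands to its right. A guide staple, top at 140 mm, stands at y = -55 mm, not reached by the tab.
- cheese: Small loose upright cheese, yellow-brown drum 84 mm across, 90 mm high, standing on the bench to the left of the chest. Origin: centre of its underside. Bystander.
- jar: Amber glass jar with a yellow cap, 56 mm across, 75 mm high, standing loose on the back half of the chest's lid. Origin: centre of its underside. Bystander.
- trier: Cheese trier lying loose on the bench to the right of the chest: T-shaped, steel tube 14 mm thick, black handle 24 mm thick and 90 mm long, 144 mm overall, all below 25 mm. Origin: on the bench under the tube, 32 mm from the axis of the handle. Bystander.

How it is judged:
By the outcome, as a careful person would: the job done as asked, in the order asked, and still so for the second after the job is handed in, with the robot touching nothing.
It also fails if it takes over 42 s, if anything falls off the work surface, if the arm or the gripper's body presses on something with over 40 N, if the wrist force passes 120 N, or if a joint passes its speed limit or range.

## Working session

There is one attempt and no reset: what is moved stays moved. The work goes in short steps, Python scripts to look and compute and a shell command to move; the robot and the scene stay as the last step left them, time stands still between calls to the robot, and variables do not carry over. Pictures are saved under pics/ and viewed, at most 10 in all, crops included, and the job is handed in when it is done.

```bash
mkdir -p pics; python3 - <<'E'
from plant import monitor, eyes
import cv2
s=monitor.get_state();print(s)
for n in("scene","top"):
    cv2.imwrite(f"pics/{n}0.png",eyes.read_camera(n)[:,:,::-1]);print(n,eyes.camera_params(n))
E
```

```text
{'time': 0.0, 'qpos': array([ 9.68041690e-01,  2.87195772e-01,  1.57817544e+00,  2.77830946e-05,
        1.27861066e+00, -1.50044561e-01]), 'dq': array([ 3.35476219e-04, -4.82030181e-05, -2.54102793e-03,  1.02973602e-03,
       -9.23076087e-04,  3.47819520e-04]), 'joint_efforts': array([ 1.63016884e-03, -4.05979121e+01, -2.92626053e+01, -4.43257591e-06,
        5.77632964e-03,  6.62724148e-06]), 'eef_pos': array([0.29489102, 0.60649535, 0.2489279 ]), 'tcp_rot': array([ 2.24430794e-01,  9.74489298e-01, -1.10609367e-03, -4.51475802e-04]), 'contact_force': array([-0.05961683, -0.13355781, -0.3592149 ]), 'wrist_torque': array([-0.04973539,  0.00182932,  0.02681639]), 'finger_force': 0.0, 'opening': 0.9991223307425896}
scene {'K': array([[371.10376814,   0.        , 318.6661736 ],
       [  0.        , 371.10376814, 204.64670677],
       [  0.        ,   0.        ,   1.        ]]), 'R': array([[-0.50794827,  0.86137892,  0.00386071],
       [ 0.54514453,  0.32493112, -0.77281123],
       [-0.66693778, -0.39044348, -0.63462421]]), 't': array([ 0.30344271, -0.29082277,  1.21589926])}
top {'K': array([[418.90640823,   0.        , 324.08376346],
       [  0.        , 418.90640823, 204.60575718],
       [  0.        ,   0.        ,   1.        ]]), 'R': array([[-0.02570087, -0.99966445,  0.00323445],
       [-0.99185248,  0.02509593, -0.12489533],
       [ 0.12477225, -0.00641802, -0.99216465]]), 't': array([0.03653808, 0.62910326, 1.05125289])}
```

View pics/scene0.png

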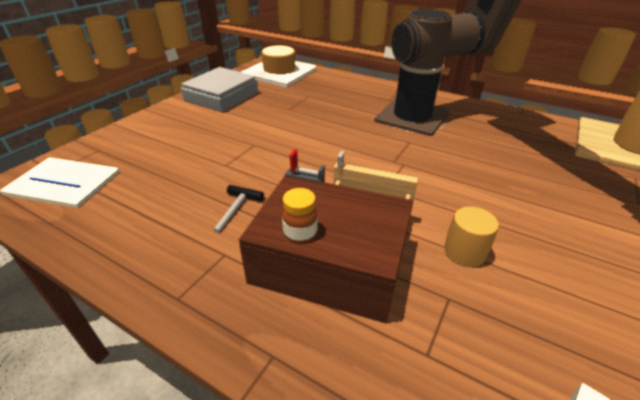

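View pics/top0.png

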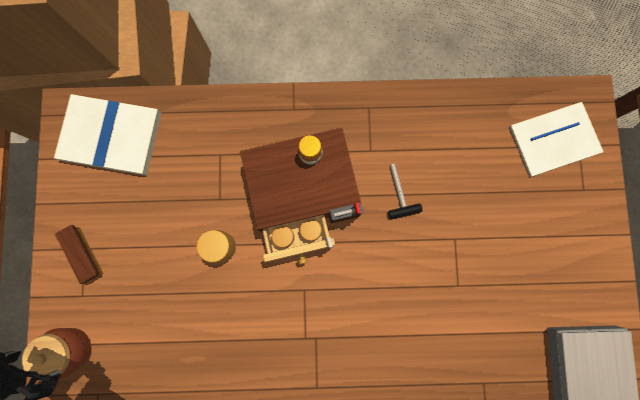

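The overview shows the chest around top-view px (240–360, 130–265), with its front facing the robot (down in the picture). The red tab is at about (358,209), the keeper at (331,242) and the knob at (302,262). The trier is on the right at (405,210) and the cheese on the left at (215,248). I'll enlarge this area.

```bash
python3 - <<'E'
import cv2
a=cv2.imread("pics/top0.png")[122:270,232:372]
cv2.imwrite("pics/c1.png",cv2.resize(a,None,fx=4,fy=4,interpolation=cv2.INTER_CUBIC))
E
```

```text
(no output)
```

View pics/c1.png

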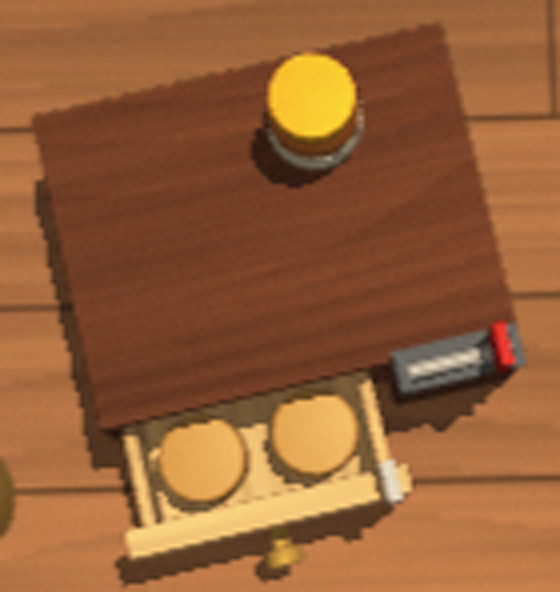

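The crop shows these points (crop px = 4×): lid back corners at (35,117) and (441,25), lid front-left at (105,430), drawer front outer top-left at (132,558) and top-right at about (409,491). The tab top spans (492..514, 323..370), and the keeper is at about (392,482). I'll fit the pose, drawer and bolt to these.

```bash
cat > h.py <<'E'
import numpy as np
from plant import monitor, eyes
from scipy.spatial.transform import Rotation as Rn
def proj(P,c="top"):
    p=eyes.camera_params(c);q=(p["K"]@(p["R"]@np.atleast_2d(P).T+p["t"][:,None])).T
    return q[:,:2]/q[:,2:]
def W(pose,L):
    x,y,a=pose[:3];c,s=np.cos(a),np.sin(a);L=np.atleast_2d(L)
    return np.c_[x+c*L[:,0]-s*L[:,1],y+s*L[:,0]+c*L[:,1],L[:,2]]
E
python3 - <<'E'
from h import *
from scipy.optimize import least_squares
obs=np.array([(35,117),(441,25),(105,430),(132,558),(409,491),(392,466),(509,324),(515,369)])/4+[232,122]-.375
def pts(v):
    d,b=v[3:]
    return W(v,[(.1,.13,.115),(.1,-.13,.115),(-.118,.13,.115),(-.118-d,.129,.113),(-.118-d,-.045,.113),(-.1-d+.003,-.033,.141),(-.096,-.119+b,.165),(-.122,-.119+b,.165)])
f=lambda v:((proj(pts(v))-obs)*np.where(np.arange(8)==5,.3,1)[:,None]).ravel()
r=least_squares(f,[.6,.05,.2,.08,.005]);print(r.x.round(4),'deg',np.degrees(r.x[2]));print((r.fun.reshape(-1,2)).round(2))
v=r.x;d,b=v[3:]
for n,L in dict(face=(-.118-d,.042,.085),home=(-.118,.042,.085),keeper=(-.109-d,-.033,.125),tab=(-.109,-.119+b,.15),tabend=(-.109,-.069,.15)).items():
    w=W(v,L)[0];print(n,w.round(4),np.hypot(*w[:2]).round(3),proj(w,"scene").round(0))
# where would jar be
p=eyes.camera_params("top")
def ray(u,z):
    d=p["R"].T@np.linalg.solve(p["K"],[*u,1]);c=-p["R"].T@p["t"];return c+d*(z-c[2])/d[2]
for n,u,z in(("jarcap",(310,146.5),.19),("cheese",(215,248),.09),("trierhandle",(405,211),.012),("trier tip",(394,166),.007)):print(n,ray(u,z).round(3))
R=Rn.from_quat(monitor.get_state()["tcp_rot"]).as_matrix();print(R.round(3))
E
```

```text
[0.6913 0.0766 0.1868 0.0629 0.0009] deg 10.702936763544432
[[ 0.21 -2.69]
 [ 1.8  -1.17]
 [-0.32  5.73]
 [-1.48 -0.5 ]
 [ 0.53  0.81]
 [-0.55 -0.31]
 [-0.74 -0.99]
 [ 0.26 -1.27]]
face [0.5058 0.0842 0.085 ] 0.513 [[375. 180.]]
home [0.5676 0.0959 0.085 ] 0.576 [[367. 197.]]
keeper [0.5285 0.0122 0.125 ] 0.529 [[341. 159.]]
tab [ 0.6062 -0.0597  0.15  ] 0.609 [[291. 157.]]
tabend [ 0.5971 -0.0115  0.15  ] 0.597 [[314. 161.]]
jarcap [0.745 0.05  0.19 ]
cheese [0.523 0.29  0.09 ]
trierhandle [ 0.611 -0.195  0.012]
trier tip [ 0.735 -0.172  0.007]
[[-0.899  0.437 -0.001]
 [ 0.437  0.899 -0.002]
 [ 0.    -0.002 -1.   ]]
```

The lid's front edge is evidently set back by the drawer-front thickness, since its residual is 5.7 px. I'll refit with that.

```bash
python3 - <<'E'
from h import *
from scipy.optimize import least_squares
obs=np.array([(35,117),(441,25),(105,430),(132,558),(409,491),(392,466),(509,324),(515,369)])/4+[232,122]-.375
def pts(v):
    d,b=v[3:5]
    return W(v,[(.1,.13,.115),(.1,-.13,.115),(v[5],.13,.115),(-.118-d,.129,.113),(-.118-d,-.045,.113),(-.1-d+.003,-.033,.141),(-.096,-.119+b,.165),(-.122,-.119+b,.165)])
f=lambda v:((proj(pts(v))-obs)*np.where(np.arange(8)==5,.3,1)[:,None]).ravel()
r=least_squares(f,[.6,.05,.2,.08,.005,-.1]);print(r.x.round(4),'deg',np.degrees(r.x[2]));print((r.fun.reshape(-1,2)).round(2))
v=r.x;d,b=v[3:5];np.save("pose.npy",v)
for n,L in dict(face=(-.118-d,.042,.085),home=(-.118,.042,.085),keeper=(-.109-d,-.033,.125),tab=(-.109,-.119+b,.15),tabend=(-.109,-.069,.15)).items():
    w=W(v,L)[0];print(n,w.round(4),np.hypot(*w[:2]).round(3),proj(w).round(1),proj(w,"scene").round(0))
E
```

```text
[ 0.6867  0.0767  0.2048  0.0577  0.0019 -0.0978] deg 11.736418435008499
[[-0.4   0.22]
 [ 0.87 -0.09]
 [-1.08  0.23]
 [-0.46 -0.02]
 [ 1.26  0.  ]
 [-0.36 -0.52]
 [-0.63  0.05]
 [ 0.57 -0.27]]
face [0.5061 0.0821 0.085 ] 0.513 [[300.4 252.8]] [[374. 179.]]
home [0.5626 0.0939 0.085 ] 0.57 [[295.2 230. ]] [[368. 195.]]
keeper [0.5302 0.0105 0.125 ] 0.53 [[329.5 241.7]] [[339. 159.]]
tab [ 0.6038 -0.0601  0.15  ] 0.607 [[359.  208.9]] [[291. 156.]]
tabend [ 0.594 -0.013  0.15 ] 0.594 [[339.  213.6]] [[314. 160.]]
```

The refit gives residuals of about 1 px. The chest yaw is 11.7°, the drawer is about 0.058–0.06 out and the bolt is at about 0.002. I'll now turn the tool to line up with the chest, shut the fingers and travel high to a point in front of the drawer.

```bash
python3 -m handwheel '[[-0.1,-0.1,0,0,0,-0.05,-1],[-0.22,-0.23,0,0,0,-0.1,-1],[-0.34,-0.36,0,0,0,-0.15,-1],[-0.46,-0.48,0,0,0,-0.209,-1],[-0.58,-0.6,0,0,0,-0.209,-1],[-0.7,-0.73,0,0,0,-0.209,-1],[-0.82,-0.86,0,0,0,-0.209,-1],[-0.92,-0.96,0,0,0,-0.209,-1],[-0.96,-1,0,0,0,-0.209,-1],[-0.96,-1,0,0,0,-0.209,-1],[-0.96,-1,0,0,0,-0.209,-1]]'
cat > c.py <<'E'
from h import *
import sys
v=np.load("pose.npy");s=monitor.get_state();R=Rn.from_quat(s["tcp_rot"]).as_matrix();p=s["eef_pos"]
a=v[2];C=np.array([[np.cos(a),-np.sin(a),0],[np.sin(a),np.cos(a),0],[0,0,1]])
print("t",s["time"],"chest pos",(C.T@(p-[v[0],v[1],0])).round(4),"F chest",(C.T@s["contact_force"]).round(2),"open",round(s["opening"],2))
print("tool axes in chest\n",(C.T@R).round(3))
for t in sys.argv[1:]:
    T=np.array(eval(t));print(t,"->",(R.T@(C@T+[v[0],v[1],0]-p)/.4).round(3))
E
python3 c.py '(-.118-.058-.045,.042,.097)'
```

```text
time: 1.48
eef_pos: [0.4652, 0.0793, 0.2499]
tcp_rot: [-0.101, 0.995, 0.0, -0.001]
contact_force: [-0.0, -0.2, -1.1]
opening: -0.001
finger_force: 0.0
t 1.475 chest pos [-0.2163  0.0475  0.2499] F chest [-0.07 -0.16 -1.15] open -0.0
tool axes in chest
 [[-1.     0.002 -0.001]
 [ 0.002  1.     0.001]
 [ 0.001  0.001 -1.   ]]
(-.118-.058-.045,.042,.097) -> [ 0.011 -0.014  0.382]
```

```bash
python3 -m handwheel '[[0.015,-0.014,0.1,0,0,0,-1],[0.015,-0.014,0.2,0,0,0,-1],[0.015,-0.014,0.3,0,0,0,-1],[0.015,-0.014,0.36,0,0,0,-1],[0.015,-0.014,0.38,0,0,0,-1],[0.015,-0.014,0.38,0,0,0,-1],[0.015,-0.014,0.38,0,0,0,-1]]'
python3 c.py '(-.129,.042,.097)'; python3 - <<'E'
import cv2;from plant import eyes
a=eyes.read_camera("scene")[:,:,::-1][80:260,230:470];b=eyes.read_camera("top")[:,:,::-1][130:290,220:400]
a=cv2.resize(a,(560,420),interpolation=2);cv2.imwrite("pics/d1.png",a)
E
```

```text
time: 2.35
eef_pos: [0.4618, 0.073, 0.0997]
tcp_rot: [-0.102, 0.995, -0.0, 0.001]
contact_force: [-0.9, 0.2, 0.4]
opening: -0.001
finger_force: 0.0
t 2.35 chest pos [-0.2209  0.0421  0.0997] F chest [-0.82  0.33  0.36] open -0.0
tool axes in chest
 [[-1.     0.     0.003]
 [ 0.     1.    -0.001]
 [-0.003 -0.001 -1.   ]]
(-.129,.042,.097) -> [-0.23  -0.     0.007]
```

View pics/d1.png

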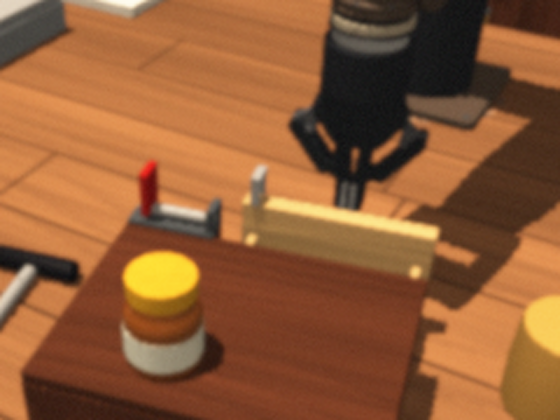

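The fingers are shut just in front of the drawer front, below its top edge and mid-width, and clear of the keeper (crop 258,185) and tab (149,188). Now the gentle push.

```bash
python3 -m handwheel '[[-0.03,0,0,0,0,0,-1],[-0.06,0,0,0,0,0,-1],[-0.075,0,0,0,0,0,-1],[-0.09,0,0,0,0,0,-1],[-0.105,0,0,0,0,0,-1],[-0.12,0,0,0,0,0,-1],[-0.135,0,0,0,0,0,-1],[-0.15,0,0,0,0,0,-1],[-0.165,0,0,0,0,0,-1],[-0.18,0,0,0,0,0,-1],[-0.195,0,0,0,0,0,-1],[-0.205,0,0,0,0,0,-1]]'
python3 c.py '(-.129,.042,.097)'
```

```text
time: 3.95
eef_pos: [0.5413, 0.0894, 0.0981]
tcp_rot: [-0.102, 0.995, 0.0, -0.0]
contact_force: [-3.0, -0.9, -1.0]
opening: 0.002
finger_force: 1.3
t 3.95 chest pos [-0.1398  0.0419  0.0981] F chest [-3.12 -0.23 -0.95] open 0.0
tool axes in chest
 [[-1.     0.001 -0.   ]
 [ 0.001  1.     0.   ]
 [ 0.     0.    -1.   ]]
(-.129,.042,.097) -> [-0.027  0.     0.003]
```

Contact is at about 3 N, as expected. I'll continue in small steps to the stop.

```bash
python3 -m handwheel '[[-0.006,0,0,0,0,0,-1],[-0.012,0,0,0,0,0,-1],[-0.018,0,0,0,0,0,-1],[-0.022,0,0,0,0,0,-1],[-0.026,0,0,0,0,0,-1],[-0.026,0,0,0,0,0,-1]]'
python3 c.py
```

```text
time: 4.7
eef_pos: [0.5516, 0.0913, 0.0984]
tcp_rot: [-0.102, 0.995, -0.0, 0.0]
contact_force: [-1.9, 0.2, -1.5]
opening: 0.001
finger_force: 1.1
t 4.7 chest pos [-0.1294  0.0417  0.0984] F chest [-1.83  0.54 -1.51] open 0.0
tool axes in chest
 [[-1.     0.001  0.   ]
 [ 0.001  1.    -0.   ]
 [-0.    -0.    -1.   ]]
```

```bash
python3 -m handwheel '[[-0.005,0,0,0,0,0,-1],[-0.01,0,0,0,0,0,-1],[-0.01,0,0,0,0,0,-1]]'; python3 c.py
```

```text
time: 5.08
eef_pos: [0.5547, 0.092, 0.0984]
tcp_rot: [-0.102, 0.995, -0.0, -0.001]
contact_force: [-6.2, -0.9, 1.1]
opening: 0.003
finger_force: 2.8
t 5.075 chest pos [-0.1261  0.0417  0.0984] F chest [-6.27  0.42  1.14] open 0.0
tool axes in chest
 [[-1.     0.001 -0.002]
 [ 0.001  1.    -0.   ]
 [ 0.002 -0.    -1.   ]]
```

```bash
python3 -m handwheel '[[-0.004,0,0,0,0,0,-1],[-0.008,0,0,0,0,0,-1],[-0.008,0,0,0,0,0,-1]]'; python3 c.py
```

```text
time: 5.45
eef_pos: [0.5547, 0.092, 0.0985]
tcp_rot: [-0.102, 0.995, -0.001, -0.006]
contact_force: [-16.2, -5.0, 9.6]
opening: 0.0
finger_force: 8.5
t 5.45 chest pos [-0.1261  0.0418  0.0985] F chest [-16.88  -1.58   9.6 ] open 0.0
tool axes in chest
 [[-1.    -0.    -0.012]
 [-0.     1.     0.   ]
 [ 0.012  0.    -1.   ]]
```

It is firmly against the stop: 17 N with no further movement. I'll back straight off, then go up.

```bash
python3 -m handwheel '[[0.03,0,0,0,0,0,-1],[0.08,0,0,0,0,0,-1],[0.14,0,0,0,0,0,-1],[0.16,0,0,0,0,0,-1],[0.16,0,-0.1,0,0,0,-1],[0.16,0,-0.22,0,0,0,-1],[0.16,0,-0.34,0,0,0,-1],[0.16,0,-0.34,0,0,0,-1],[0.16,0,-0.34,0,0,0,-1]]'
python3 c.py '(-.109,-.165,.235)' '(-.109,-.165,.161)'; python3 - <<'E'
import cv2;from plant import eyes
a=eyes.read_camera("top")[:,:,::-1][150:270,230:380];cv2.imwrite("pics/e1.png",cv2.resize(a,None,fx=5,fy=5,interpolation=2))
E
```

```text
time: 6.58
eef_pos: [0.496, 0.0798, 0.2343]
tcp_rot: [-0.102, 0.995, -0.0, 0.001]
contact_force: [0.3, 0.4, -0.0]
opening: 0.0
finger_force: 0.0
t 6.575 chest pos [-0.186   0.0418  0.2343] F chest [ 0.33  0.29 -0.01] open 0.0
tool axes in chest
 [[-1.     0.001  0.001]
 [ 0.001  1.    -0.   ]
 [-0.001 -0.    -1.   ]]
(-.109,-.165,.235) -> [-0.193 -0.517 -0.001]
(-.109,-.165,.161) -> [-0.193 -0.517  0.184]
```

View pics/e1.png

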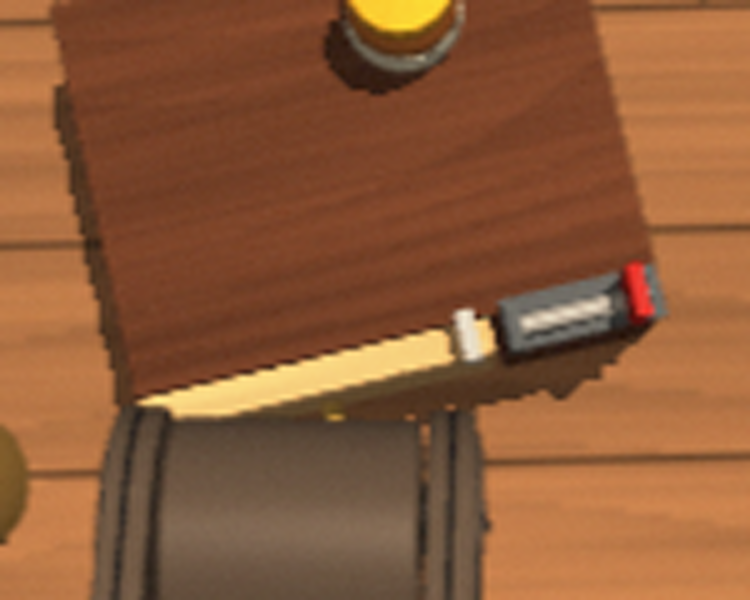

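The drawer front is flush with the post, the keeper (crop 467,335) lines up with the bolt, and the red tab is at (637,292). Next I'll move to the right of the tab at height, then go down.

```bash
python3 -m handwheel '[[0,-0.1,0,0,0,0,-1],[0,-0.22,0,0,0,0,-1],[-0.03,-0.34,0,0,0,0,-1],[-0.1,-0.45,0,0,0,0,-1],[-0.16,-0.5,0,0,0,0,-1],[-0.193,-0.52,0,0,0,0,-1],[-0.193,-0.52,0.07,0,0,0,-1],[-0.193,-0.52,0.14,0,0,0,-1],[-0.193,-0.52,0.184,0,0,0,-1],[-0.193,-0.52,0.184,0,0,0,-1],[-0.193,-0.52,0.184,0,0,0,-1]]'
python3 c.py '(-.109,-.069-.0145,.161)'; python3 - <<'E'
import cv2;from plant import eyes
a=eyes.read_camera("scene")[:,:,::-1][80:220,230:400];cv2.imwrite("pics/f1.png",cv2.resize(a,None,fx=4,fy=4,interpolation=2))
E
```

```text
time: 8.0
eef_pos: [0.6139, -0.1084, 0.1615]
tcp_rot: [-0.102, 0.995, -0.0, 0.001]
contact_force: [-0.6, -0.0, 0.6]
opening: 0.001
finger_force: 0.0
t 8.0 chest pos [-0.1089 -0.1665  0.1615] F chest [-0.57  0.09  0.6 ] open 0.0
tool axes in chest
 [[-1.     0.001  0.001]
 [ 0.001  1.    -0.001]
 [-0.001 -0.001 -1.   ]]
(-.109,-.069-.0145,.161) -> [0.    0.208 0.001]
```

View pics/f1.png

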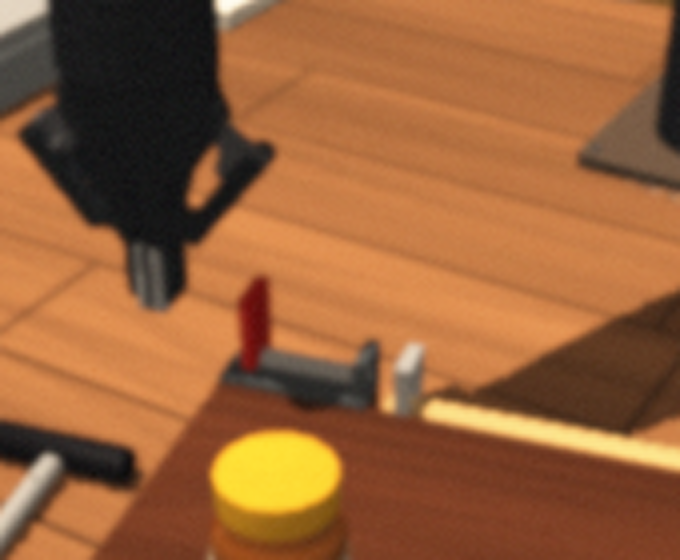

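The fingertip (155,305) stands to the right of the tab (top 255,285; foot 250,365). It will meet the tab around mid-height, with the knuckles above the tab top. Now the push across.

```bash
python3 -m handwheel '[[0,0.03,0,0,0,0,-1],[0,0.06,0,0,0,0,-1],[0,0.072,0,0,0,0,-1],[0,0.084,0,0,0,0,-1],[0,0.096,0,0,0,0,-1],[0,0.108,0,0,0,0,-1],[0,0.12,0,0,0,0,-1],[0,0.132,0,0,0,0,-1],[0,0.144,0,0,0,0,-1],[0,0.156,0,0,0,0,-1],[0,0.168,0,0,0,0,-1],[0,0.18,0,0,0,0,-1]]'
python3 c.py '(-.109,-.069-.0145,.161)'
```

```text
time: 9.55
eef_pos: [0.5987, -0.0374, 0.1608]
tcp_rot: [-0.102, 0.995, -0.0, -0.0]
contact_force: [-0.7, -2.2, 0.5]
opening: -0.0
finger_force: 1.1
t 9.55 chest pos [-0.1093 -0.0939  0.1608] F chest [-1.09 -2.02  0.5 ] open -0.0
tool axes in chest
 [[-1.     0.001 -0.   ]
 [ 0.001  1.    -0.   ]
 [ 0.    -0.    -1.   ]]
(-.109,-.069-.0145,.161) -> [-0.001  0.026 -0.   ]
```

```bash
python3 -m handwheel '[[0,0.008,0,0,0,0,-1],[0,0.016,0,0,0,0,-1],[0,0.022,0,0,0,0,-1],[0,0.028,0,0,0,0,-1],[0,0.028,0,0,0,0,-1]]'
python3 c.py
```

```text
time: 10.18
eef_pos: [0.5965, -0.0264, 0.1606]
tcp_rot: [-0.102, 0.995, 0.0, 0.0]
contact_force: [-0.2, -1.3, 0.5]
opening: 0.002
finger_force: 0.5
t 10.175 chest pos [-0.1093 -0.0827  0.1606] F chest [-0.45 -1.21  0.53] open 0.0
tool axes in chest
 [[-1.     0.001  0.   ]
 [ 0.001  1.     0.001]
 [-0.     0.001 -1.   ]]
```

```bash
python3 -m handwheel '[[0,0.006,0,0,0,0,-1],[0,0.012,0,0,0,0,-1],[0,0.018,0,0,0,0,-1],[0,0.018,0,0,0,0,-1]]'
python3 c.py
```

```text
time: 10.68
eef_pos: [0.5964, -0.0253, 0.1609]
tcp_rot: [-0.102, 0.995, -0.006, 0.001]
contact_force: [3.2, -16.7, -3.4]
opening: -0.002
finger_force: 8.7
t 10.675 chest pos [-0.1092 -0.0815  0.1609] F chest [ -0.25 -16.96  -3.43] open -0.0
tool axes in chest
 [[-1.    -0.     0.001]
 [-0.     1.    -0.013]
 [-0.001 -0.013 -1.   ]]
```

That is the firm stop: 17 N, at the expected end position. I'll back off to the right, go up, and look.

```bash
python3 -m handwheel '[[0,-0.03,0,0,0,0,-1],[0,-0.08,0,0,0,0,-1],[0,-0.16,0,0,0,0,-1],[0,-0.2,0,0,0,0,-1],[0,-0.2,-0.1,0,0,0,-1],[0.05,-0.25,-0.2,0,0,0,-1],[0.1,-0.35,-0.3,0,0,0,-1],[0.2,-0.45,-0.3,0,0,0,-1],[0.2,-0.45,-0.3,0,0,0,-1],[0.2,-0.45,-0.3,0,0,0,-1]]'
python3 c.py; python3 - <<'E'
import cv2,numpy as np;from plant import eyes
a=eyes.read_camera("top")[:,:,::-1][120:270,190:440];b=eyes.read_camera("scene")[:,:,::-1][110:260,210:460]
cv2.imwrite("pics/g1.png",cv2.resize(np.vstack([a,b]),None,fx=2,fy=2,interpolation=2))
cv2.imwrite("pics/g2.png",cv2.resize(np.hstack([a[60:130,110:190],b[20:90,50:130]]),None,fx=5,fy=5,interpolation=2))
E
```

```text
time: 11.92
eef_pos: [0.5531, -0.2119, 0.2802]
tcp_rot: [-0.101, 0.995, 0.001, -0.0]
contact_force: [0.2, 0.6, 0.1]
opening: -0.004
finger_force: 0.0
t 11.925 chest pos [-0.1895 -0.2554  0.2802] F chest [0.32 0.59 0.14] open -0.0
tool axes in chest
 [[-1.     0.002 -0.   ]
 [ 0.002  1.     0.001]
 [ 0.     0.001 -1.   ]]
```

View pics/g1.png

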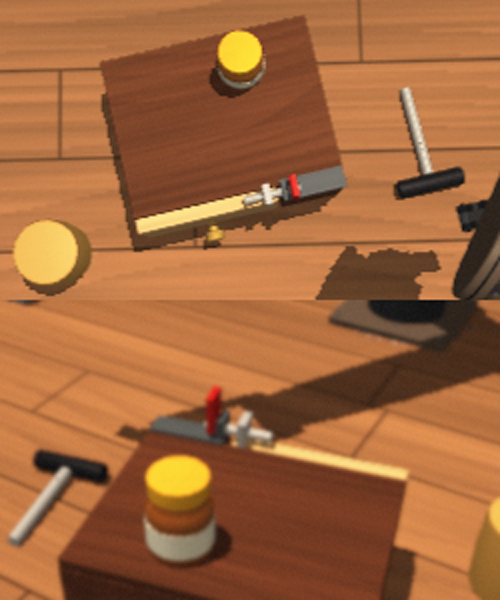

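View pics/g2.png

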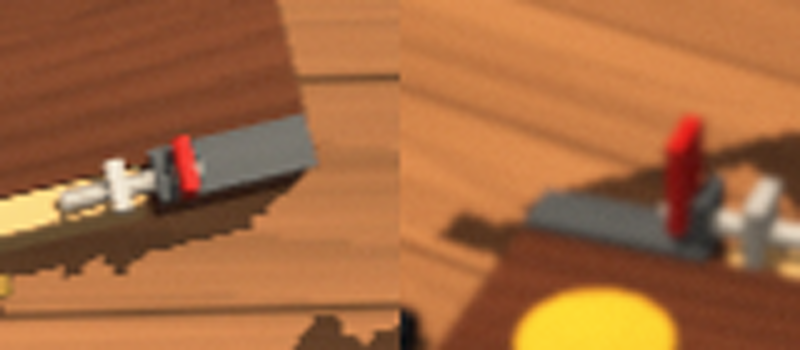

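The drawer is flush. The bolt sticks out on the left of the keeper (crop 65–155, 185) with the tab next to its guide (185,165). The jar, cheese and trier haven't moved, and the hand is clear.

```bash
python3 -c "
from plant import ctrl
print(ctrl.sign_off())"
```

```text
the job is handed in; nothing more can be done
None
```

The drawer is pushed fully home and the bolt then slid all the way through the keeper, each pressed to its firm stop at about 17 N; the jar, cheese and trier look unmoved, the hand is clear, and I handed the job in at about 12 s.

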